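Load the birch slice dryer

ROBOT

A 6-joint arm with a two-finger parallel gripper is mounted at the origin on the work surface. World frame = base frame: x ahead of the robot, y to its left, z up, the work surface at z = 0. Lengths are in m, angles in rad, forces in N, time in s.
With the tool pointing down it reaches from about 0.35 to 0.85 m from the base axis. Payload 8.1 kg.
Tool frame: the origin (TCP) lies between the finger pads; the fingertips stand 25 mm ahead of it and the grasp point (between the pads) lies 6 mm ahead of it; z points along the fingers, y is the line along which they close (so a half turn about z gives the same grasp; the last joint's range is limited). The gripper opens to 93 mm and grips with 3 to 60 N. Pads are 15 mm wide; open, the fingers measure 128 mm over their backs; the gripper's body (75 mm by 188 mm) begins 65 mm behind the grasp point.
Start: joints at [-1.244, 0.13, 1.488, -0, 1.523, -0.085], TCP at [0.24, -0.55, 0.244] pointing down, gripper open.
Joint ranges: [-2.96, 2.96], [-0.89, 2.26], [0.02, 2.5], [-1.34, 4.48], [0, 2.73], [-2.66, 2.66]. Speed limits (rad/s): [2.39, 2.39, 2.79, 3.14, 3.14, 3.14].

INTERFACE

Orientations are given as a rotation vector (axis times angle).
In Python, from plant import robot gives the robot as it stands.
- The arm moves only by the tool arm_command, never from a script. Its argument "increments" is text: rows parted by semicolons, each of 5 numbers parted by spaces: the closure, from 0 (fully open) to 1 (shut), then the shift along the tool's x, y, z in mm, then the turn about the tool's z in rad. A call has 1 to 5 rows; each row is the pose to reach, as a shift and turn from the pose commanded when the call began, along the tool's axes at that moment; what a row does not reach only later rows make up. A row lasts 1/10 s, in which the tool goes at most 50 mm and 8.59 degrees, less where a joint would pass 70% of its speed; a pose out of reach is approached as far as the arm can. A call with a gripper value outside its range is refused whole. The fingers move at their own pace and stop on an object; "grip_force" is the grip in N (left out, the last holds). Time passes only in rows, so rows that repeat a pose let the fingers close. It gives the time, the measured TCP pose, the force, the opening and the grip force at its end, in the units of the state.
- robot.read_state(): the state, without advancing time (a new reading comes with each control period).
- robot.read_camera(name): name is "side" or "top"; returns the picture (420x560x3 uint8, blue, green, red); there is no depth.
- robot.camera_model(name): a dict with "fx", "fy", "cx", "cy" (pixels), "D" ([k1, k2, p1, p2, k3] as OpenCV has them; the pictures are not rectified), "eye" and "rotation" of the camera in the world. Camera axes: x right, y down, z forward; pixel columns grow to the right and rows downward; lengths in m; the calibration is good to about 2 mm. A picture is of the moment at which its call begins. camera_model takes no time and is no camera call.
- robot.close_job(): hands the job in; it is judged then, once.
The state is a dict: "t": time; "q": joint angles; "dq": joint speeds; "joint_torque": joint torques, N m; "tool_pos": TCP position; "orientation": TCP orientation; "force": force on the tool from outside, world axes, zero at the start; "wrist_torque": the same for the moment, N m; "opening": finger opening in m; "gripper_force": force on a finger pad.
Only numpy, scipy, OpenCV 4.12 (cv2) and the standard library are available. Lean on these libraries where they do the work, as an engineer would, in place of code of your own. Each camera call takes 0.05 s, during which the arm holds its last target. There are 200 camera calls.

TASK

Load the drying unit: slide the red hood lock to its open end stop, lift the blue hood off by its knob and stand it squarely in the middle of the green cutting mat, then lay every small birch slice from the white board flat and centred on a cork pad of its own. Then put the hood back down flat on the dryer over the slices and slide the lock all the way home again. Do not knock over or push away any of the other things.

Things in the scene. Friction and masses are not known exactly. Their poses are not given: they have to be found in the camera images.
- dryer: fixed drying unit: light grey base 250 (x) x 300 (y, from -175 to +125 mm) x 30 mm high, vent slots on its -x front; on it a round dark steel deck 198 mm across (188 at its top), 8 mm high, top 38 mm above the table, with four cork pads. Origin on the table under the centre of the deck, z up
- hood: loose round blue lid, open below, 0.3-0.45 kg: skirt 216 mm outside, 208 inside; flange at its foot 248 mm across, 6 thick; roof top 60 mm above the foot, 55 high inside; black round knob 32 mm wide, 34 tall in the roof's centre. Origin: centre of its open underside, z up. Closed, it stands round the deck on the grey base, origin 30 mm above the dryer's; any yaw, 5 mm play
- lock (a joint): hood lock slide on the dryer's -y side, m: 0 = fully home (locked, steel tongue 4 mm above the hood's flange), 0.08 = open end stop. It grows as the grip slides along the dryer's -x; stays where left; friction 2 N. The hood lifts only with it open (over 0.07); it goes home only over a hood that is down. Starts 0 to 15 mm from home
- lock_grip (a point): centre of the top face of the lock's upright red grip, 80 mm above the table. The grip is 24 mm (along the dryer's x, the sliding direction) x 34 mm (y), 48 mm tall, its lower end 2 mm above the grey base; the steel tongue under it points to the hood. Fingers can pinch it along the sliding direction
- mat: fixed green cutting mat with a pale grid, 260 x 260 x 3 mm, on one side of the dryer, the place for the hood while it is off. Origin under its centre
- board: fixed white board 280 (x) x 250 (y) x 6 mm on the other side of the dryer, on which the slices lie at the start. Origin under its centre
- pad0 (a point): centre of the top of the dryer's -x, -y round cork pad: 44 mm diameter, standing 10 mm above the deck, top 48 mm above the table, 43 mm in x and in y from the deck's centre
- pad1 (a point): centre of the top of the dryer's -x, +y round cork pad: 44 mm diameter, standing 10 mm above the deck, top 48 mm above the table, 43 mm in x and in y from the deck's centre
- pad2 (a point): centre of the top of the dryer's +x, -y round cork pad: 44 mm diameter, standing 10 mm above the deck, top 48 mm above the table, 43 mm in x and in y from the deck's centre
- pad3 (a point): centre of the top of the dryer's +x, +y round cork pad: 44 mm diameter, standing 10 mm above the deck, top 48 mm above the table, 43 mm in x and in y from the deck's centre
- slice0: small round birch slice with pale bark, 60 mm diameter, 20 mm thick, about 45 g, lying flat; may be absent. Origin at the centre of its underside, z its axis
- slice1: small round birch slice with pale bark, 60 mm diameter, 20 mm thick, about 45 g, lying flat; may be absent. Origin at the centre of its underside, z its axis
- slice2: small round birch slice with pale bark, 60 mm diameter, 20 mm thick, about 45 g, lying flat; may be absent. Origin at the centre of its underside, z its axis
- slice3: small round birch slice with pale bark, 60 mm diameter, 20 mm thick, about 45 g, lying flat; may be absent. Origin at the centre of its underside, z its axis
- glue: bystander: white glue bottle, 52 mm diameter, 170 mm tall, standing just beyond the white board (+x); origin under its centre
- jar: bystander: amber jar with red cap, 50 mm diameter, 80 mm tall, just beyond the green mat (+x); origin under its centre
- carton: bystander: green carton 60 x 100 x 40 mm on the robot's side of the green mat; origin under its centre
- brush: bystander: brush lying on the table on the robot's side of the white board, about 200 mm long; origin under its middle
Not all that is in view belongs to the job. Leave any yellow look-alike of the slice3 alone. Leave any orange look-alike of the slice2 alone.

How it is judged:
By the outcome, as a careful person would: the job done as asked, in the order asked, and still so for the second after the job is handed in, with the robot touching nothing.
Of slice0, slice1, slice2, slice3 only 2 to 4 are there at a start; the rules pass over those that are not, and their reading is None.
At some moment in a run one of hood may be knocked a few centimetres aside while the robot is not near it.
Once in a run the grip may slacken for a moment while it holds something.
It also fails if it takes over 210 s, if anything falls off the work surface, if the arm or the gripper's body presses on something with over 40 N, if the wrist force passes 120 N, or if a joint passes its speed limit or range.

## Working session

There is one attempt and no reset: what is moved stays moved. The work goes in short steps, Python scripts to look and compute and a tool call to move; the robot and the scene stay as the last step left them, time stands still between calls to the robot, and variables do not carry over. Pictures are saved under pics/ and viewed, at most 14 in all, crops included, and the job is handed in when it is done.

Besides the shell and the picture viewer there is one more tool, called after "Call:" by a JSON object that holds its "method" and its "body", one argument or row to a line. arm_command: Moves the arm, as the interface text tells. Its arguments: {"type":"object","properties":{"increments":{"type":"string"},"grip_force":{"type":"number"}},"required":["increments"]}

```bash
ls; mkdir -p pics; python3 - <<'E'
from plant import robot
import cv2
for n in("top","side"):
    cv2.imwrite(f"pics/{n}0.png",robot.read_camera(n)); print(n,robot.camera_model(n))
s=robot.read_state();print(s['t'],s['tool_pos'],s['orientation'],s['opening'])
E
```

```text
pics
top {'fx': 480.0046102650902, 'fy': 480.0046102650902, 'cx': 280.91028509351145, 'cy': 213.0584798084255, 'D': array([-0.03360835,  0.        ,  0.        ,  0.        ,  0.        ]), 'eye': array([ 0.42920676, -0.0527422 ,  1.45936835]), 'rotation': array([-2.22176422,  2.18578848, -0.08548375])}
side {'fx': 482.1735745546294, 'fy': 482.1735745546294, 'cx': 277.8992212217095, 'cy': 206.8187728672963, 'D': array([-0.12107799,  0.        ,  0.        ,  0.        ,  0.        ]), 'eye': array([0.15466889, 0.81432174, 0.98659707]), 'rotation': array([-0.56242478,  2.69641871, -1.17372823])}
0.1 [ 0.24000365 -0.54937476  0.2426647 ] [-3.07357924e+00 -6.41861016e-01  2.83809128e-04] 0.09286251824947386
```

View pics/top0.png

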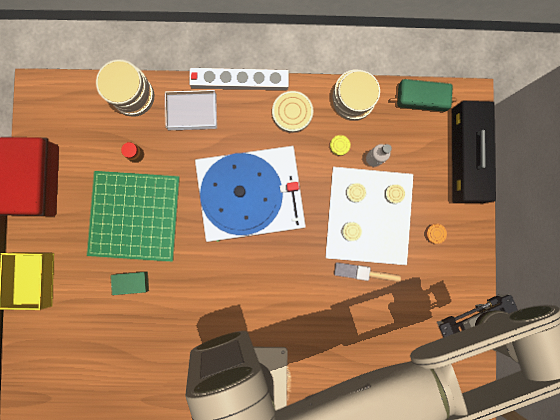

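View pics/side0.png

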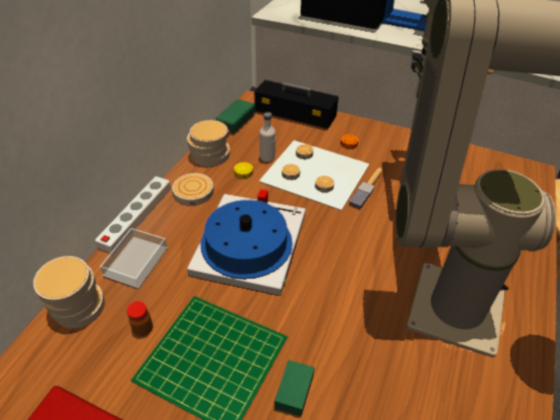

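Top view: three birch slices on the white board at (356,192), (395,194), (351,231). Things that could be mistaken for them are the yellow disc (340,145), the orange disc (437,233) and the large disc (292,111), which are off the board and ruled out. The lock's red grip is at (292,187), not the jar's red cap (130,150). The hood knob is at (240,191) and the mat's centre is near (134,216).

```bash
cat > h.py <<'E'
from plant import robot
import cv2, numpy as np
def cast(n,px,z):
    m=robot.camera_model(n);R=cv2.Rodrigues(m['rotation'])[0]
    K=np.array([[m['fx'],0,m['cx']],[0,m['fy'],m['cy']],[0,0,1]])
    p=cv2.undistortPoints(np.array(px,float).reshape(-1,1,2),K,m['D']).reshape(-1,2)
    d=np.c_[p,np.ones(len(p))]@R.T
    e=m['eye'];return e+d*((z-e[2])/d[:,2])[:,None]
def proj(n,P):
    m=robot.camera_model(n);R=cv2.Rodrigues(m['rotation'])[0]
    K=np.array([[m['fx'],0,m['cx']],[0,m['fy'],m['cy']],[0,0,1]])
    P=np.array(P,float).reshape(-1,3)
    return cv2.projectPoints(P,cv2.Rodrigues(R.T)[0],-R.T@m['eye'],K,m['D'])[0].reshape(-1,2)
def blobs(im,lo,hi,roi,amin=15):
    x0,y0,x1,y1=roi;h=cv2.cvtColor(im,cv2.COLOR_BGR2HSV)
    mk=np.zeros(h.shape[:2],np.uint8);mk[y0:y1,x0:x1]=cv2.inRange(h,lo,hi)[y0:y1,x0:x1]
    c=cv2.findContours(mk,cv2.RETR_EXTERNAL,cv2.CHAIN_APPROX_NONE)[0]
    return [k for k in c if cv2.contourArea(k)>=amin]
def cen(c):
    m=cv2.moments(c);return (m['m10']/m['m00'],m['m01']/m['m00'])
np.set_printoptions(precision=4,suppress=True)
E
python3 - <<'E'
from h import *
t=cv2.imread('pics/top0.png')
def rect(cs,z):
    c=max(cs,key=cv2.contourArea);W=cast('top',cv2.convexHull(c),z)[:,:2].astype(np.float32)
    return cv2.minAreaRect(W*1000)
print('mat',rect(blobs(t,(45,60,30),(90,255,255),(80,165,185,265)),.003))
print('base',rect(blobs(t,(0,0,150),(180,60,255),(185,140,312,250)),.03))
print('board',rect(blobs(t,(0,0,150),(180,60,255),(315,160,420,270)),.006))
for c in blobs(t,(10,50,100),(32,255,255),(322,165,418,270)):
    print('slice',cen(c),cast('top',[cen(c)],.026),cv2.minAreaRect(cast('top',c,.026)[:,:2].astype(np.float32)*1000))
for c in blobs(t,(0,150,80),(8,255,255),(270,170,310,215),8): print('grip',cen(c),cast('top',[cen(c)],.08),cv2.boundingRect(c),cv2.minAreaRect(cast('top',c,.08)[:,:2].astype(np.float32)*1000))
for c in blobs(t,(0,0,0),(180,255,60),(225,175,255,205),15): print('knob',cen(c),cast('top',[cen(c)],.124),cv2.contourArea(c))
b=max(blobs(t,(100,100,40),(125,255,255),(185,140,312,250)),key=cv2.contourArea)
print('hood',cv2.fitEllipse(cast('top',cv2.convexHull(b),.033)[:,:2].astype(np.float32)*1000))
cr=lambda a,x,y,X,Y:cv2.resize(a[y:Y,x:X],(400,400),interpolation=cv2.INTER_CUBIC)
cv2.imwrite('pics/c1.png',np.hstack([cr(t,190,140,310,260),cr(t,315,145,435,265)]))
E
```

```text
mat ((495.51751708984375, 364.1397399902344), (258.61358642578125, 258.47406005859375), 87.19498443603516)
base ((577.8851928710938, -53.51765441894531), (249.73439025878906, 169.2880096435547), 9.201595306396484)
board ((508.00836181640625, -354.00341796875), (249.1773681640625, 280.65252685546875), 85.91825866699219)
slice (369.88350967741934, 216.09443440860215) [[ 0.5046 -0.3513  0.026 ]] ((503.31634521484375, -351.746337890625), (314.7480773925781, 289.5871276855469), 0.6543828845024109)
grip (292.1802469135802, 186.0049382716049) [[ 0.585  -0.1139  0.08  ]] (287, 182, 12, 9) ((585.0888061523438, -113.77619171142578), (21.945449829101562, 31.371492385864258), 10.52812671661377)
hood ((565.0424194335938, 36.315006256103516), (243.00851440429688, 244.1142578125), 73.23481750488281)
```

View pics/c1.png

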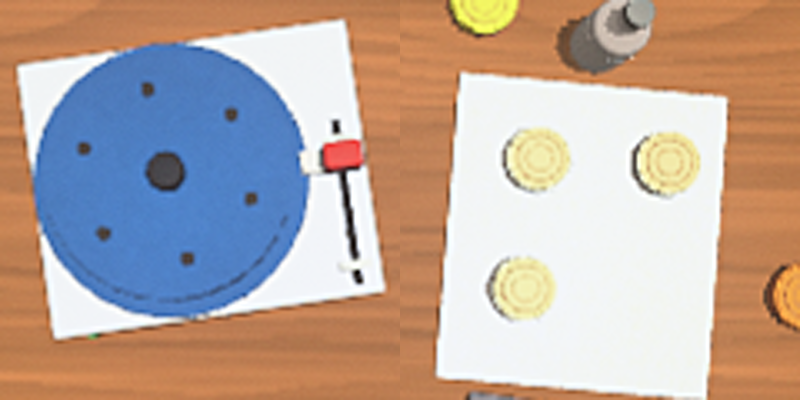

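The crop shows the hood closed on the base, with the lock near home at (292,186). The three slices on the board are clearly birch; the yellow and orange discs are off the board.

```bash
python3 - <<'E'
from h import *
t=cv2.imread('pics/top0.png')
h=cv2.cvtColor(t,cv2.COLOR_BGR2HSV)
b=np.vstack([c for c in blobs(t,(0,0,150),(180,60,255),(185,140,312,250),100)])
H=cast('top',cv2.convexHull(b),.03)[:,:2].astype(np.float32)*1000
r=cv2.minAreaRect(H);print('base',r,cv2.boxPoints(r).tolist())
for x,y in((356,192),(395,194),(351,231)):
    print(h[y,x],h[y-6,x],h[y-14,x])
    best=[c for c in blobs(t,(10,38,100),(35,255,255),(x-14,y-14,x+15,y+15),40)]
    for c in best:
        (u,v),_,_=cv2.fitEllipse(c);print('slice',cv2.contourArea(c),cen(c),(u,v),cast('top',[cen(c)],.026),cv2.minAreaRect(cast('top',c,.026)[:,:2].astype(np.float32)*1000)[1])
print(h[191,240],h[191,232])
for c in blobs(t,(0,0,0),(180,130,90),(228,179,252,203),30): print('knob',cen(c),cast('top',[cen(c)],.124),cv2.contourArea(c))
s=robot.read_state();R=cv2.Rodrigues(s['orientation'])[0];print(R)
E
```

```text
base ((567.4876708984375, 10.66717529296875), (249.73439025878906, 299.3310852050781), 9.201595306396484) [[420.29449462890625, 138.439453125], [468.16009521484375, -157.039794921875], [714.6808471679688, -117.1051025390625], [666.8152465820312, 178.3741455078125]]
[ 27  69 243] [ 26  80 239] [ 80   3 246]
slice 253.0 (356.0098814229249, 192.06982872200263) (355.92987060546875, 192.06982421875) [[ 0.5763 -0.3089  0.026 ]] (55.318519592285156, 55.97751235961914)
[ 26  77 243] [ 27  74 244] [ 90   2 245]
slice 244.0 (395.18784153005464, 193.33948087431693) (395.1931457519531, 193.33352661132812) [[ 0.5747 -0.428   0.026 ]] (51.565277099609375, 52.1307487487793)
[ 29  64 243] [ 25  85 233] [ 98   4 246]
slice 248.0 (351.6727150537634, 231.0994623655914) (351.5873107910156, 231.1187744140625) [[ 0.4586 -0.2967  0.026 ]] (53.93803787231445, 57.320220947265625)
[113  13  78] [107 156 207]
knob (239.3084886128364, 191.07246376811594) [[0.5632 0.0355 0.124 ]] 80.5
[[ 0.9164  0.4002 -0.0005]
 [ 0.4002 -0.9164  0.0016]
 [ 0.0002 -0.0017 -1.    ]]
```

```bash
cat >> h.py <<'E'
def plan(*wps):
    """waypoints (x,y,z in mm, yaw of tool y in deg) -> shifts in tool axes at each start"""
    s=robot.read_state();R=cv2.Rodrigues(s['orientation'])[0];p=s['tool_pos']*1000
    y=np.degrees(np.arctan2(R[1,1],R[0,1]))
    print(f"t {s['t']:.1f} pos {p.round(1)} yaw {y:.1f} open {s['opening']*1000:.1f} F {s['force'].round(1)} gf {s['gripper_force']:.1f} q6 {s['q'][5]:.2f} tilt {R[:,2].round(3)}")
    for w in wps:
        d=np.array(w[:3])-p;a=np.radians(y);ty=np.array([np.cos(a),np.sin(a)]);tx=np.array([-ty[1],ty[0]])
        print(f"  {d[:2]@tx:.1f} {d[:2]@ty:.1f} {-d[2]:.1f} {-np.radians(w[3]-y):.3f}")
        p=np.array(w[:3]);y=w[3]
E
python3 - <<'E'
from h import *
plan((400,-350,240,-40),(560,-150,230,-5),(585.0,-113.9,180,9.2),(585.0,-113.9,70,9.2))
E
```

```text
t 0.1 pos [ 240.  -549.4  242.7] yaw -66.4 open 92.9 F [0.4 0.6 1.4] gf 0.0 q6 -0.09 tilt [-0.001  0.002 -1.   ]
  226.4 -118.7 2.7 -0.461
  256.1 -6.0 10.0 -0.611
  38.1 21.8 50.0 -0.248
  0.0 0.0 110.0 -0.000
```

Call:
{"method": "arm_command", "body": {
  "increments": "0 226 -119 3 -0.46;0 226 -119 3 -0.46;0 226 -119 3 -0.46;0 226 -119 3 -0.46;0 226 -119 3 -0.46"
}}

```text
t: 0.6
tool_pos: [0.3969, -0.3527, 0.2403]
orientation: [-2.847, -1.327, 0.0]
force: [0.2, 0.5, -0.2]
opening: 0.0929
gripper_force: 0.0
```

```bash
python3 - <<'E'
from h import *
plan((560,-150,230,-5),(585.0,-113.9,180,9.2),(585.0,-113.9,70,9.2))
E
```

```text
t 0.6 pos [ 396.9 -352.7  240.3] yaw -40.0 open 92.9 F [ 0.2  0.5 -0.2] gf 0.0 q6 -0.12 tilt [-0.  0. -1.]
  260.1 -5.5 10.3 -0.611
  38.1 21.8 50.0 -0.248
  0.0 0.0 110.0 -0.000
```

Call:
{"method": "arm_command", "body": {
  "increments": "0 260 -5 10 -0.6;0 260 -5 10 -0.6;0 260 -5 10 -0.6;0 260 -5 10 -0.6;0 260 -5 10 -0.6"
}}

```text
t: 1.1
tool_pos: [0.554, -0.1583, 0.2307]
orientation: [-2.322, -2.115, 0.0]
force: [0.8, -0.6, 0.9]
opening: 0.0931
gripper_force: 0.0
```

Call:
{"method": "arm_command", "body": {
  "increments": "0 38 22 50 -0.25;0 38 22 50 -0.25;0 38 22 50 -0.25;0 38 22 50 -0.25;0 38 22 50 -0.25"
}}

```text
t: 1.6
tool_pos: [0.5792, -0.1258, 0.1826]
orientation: [2.05, 2.378, 0.001]
force: [-0.1, 0.4, 0.6]
opening: 0.093
gripper_force: 0.0
```

```bash
python3 - <<'E'
from h import *
plan((585.0,-113.9,70,9.2))
E
```

```text
t 1.6 pos [ 579.2 -125.8  182.6] yaw 8.5 open 93.0 F [-0.1  0.4  0.6] gf 0.0 q6 -0.45 tilt [ 0.002 -0.001 -1.   ]
  11.0 7.5 112.6 -0.013
```

Call:
{"method": "arm_command", "body": {
  "increments": "0 11 7.5 50 -0.013;0 11 7.5 85 -0.013;0 11 7.5 113 -0.013;0.5 11 7.5 113 -0.013;0.75 11 7.5 113 -0.013",
  "grip_force": 15
}}

```text
t: 2.1
tool_pos: [0.585, -0.1137, 0.0695]
orientation: [2.034, 2.393, 0.001]
force: [-0.2, -1.6, 1.8]
opening: 0.0812
gripper_force: 0.0
```

Call:
{"method": "arm_command", "body": {
  "increments": "0.9 0 0 0 0;0.9 0 0 0 0;0.9 0 0 0 0;0.9 0 0 0 0;0.9 0 0 0 0"
}}

```text
t: 2.6
tool_pos: [0.5849, -0.1127, 0.0685]
orientation: [2.032, 2.396, 0.0]
force: [-0.1, -0.1, 0.2]
opening: 0.0416
gripper_force: 0.0
```

```bash
python3 - <<'E'
from h import *
plan()
E
```

```text
t 2.6 pos [ 584.9 -112.7   68.5] yaw 9.4 open 41.6 F [-0.1 -0.1  0.2] gf 0.0 q6 -0.44 tilt [ 0.001 -0.    -1.   ]
```

Call:
{"method": "arm_command", "body": {
  "increments": "0.9 0 0 0 0;0.9 0 0 0 0;0.9 0 0 0 0;0.9 0 0 0 0;0.9 0 0 0 0"
}}

```text
t: 3.1
tool_pos: [0.5848, -0.1125, 0.0681]
orientation: [2.032, 2.396, 0.0]
force: [1.4, 0.7, -0.4]
opening: 0.0238
gripper_force: 15.0
```

Call:
{"method": "arm_command", "body": {
  "increments": "0.9 0 -12 0 0;0.9 0 -24 0 0;0.9 0 -36 0 0;0.9 0 -48 0 0;0.9 0 -58 0 0"
}}

```text
t: 3.6
tool_pos: [0.527, -0.1218, 0.068]
orientation: [-2.032, -2.396, -0.001]
force: [2.3, 1.8, -0.5]
opening: 0.024
gripper_force: 15.0
```

Call:
{"method": "arm_command", "body": {
  "increments": "0.9 0 -2 0 0;0.9 0 -4 0 0;0.9 0 -5 0 0;0.9 0 -6 0 0;0.9 0 -6 0 0"
}}

```text
t: 4.1
tool_pos: [0.5216, -0.1228, 0.068]
orientation: [-2.031, -2.396, -0.0]
force: [0.3, 4.6, 0.5]
opening: 0.0238
gripper_force: 15.0
```

Call:
{"method": "arm_command", "body": {
  "increments": "0.9 0 -2 0 0;0.9 0 -4 0 0;0.9 0 -6 0 0;0.9 0 -8 0 0;0.9 0 -8 0 0"
}}

```text
t: 4.6
tool_pos: [0.5135, -0.1241, 0.068]
orientation: [-2.031, -2.395, -0.0]
force: [-0.5, 4.8, 1.4]
opening: 0.0239
gripper_force: 15.0
```

Call:
{"method": "arm_command", "body": {
  "increments": "0.9 0 -2 0 0;0.9 0 -4 0 0;0.9 0 -6 0 0;0.9 0 -6 0 0;0.9 0 -6 0 0"
}}

```text
t: 5.1
tool_pos: [0.5087, -0.1248, 0.0681]
orientation: [2.031, 2.395, 0.003]
force: [6.2, 5.4, -4.9]
opening: 0.0238
gripper_force: 15.0
```

Call:
{"method": "arm_command", "body": {
  "increments": "0.9 0 -2 0 0;0.9 0 -3 0 0;0.9 0 -3 0 0"
}}

```text
t: 5.4
tool_pos: [0.5084, -0.125, 0.0682]
orientation: [2.028, 2.392, 0.009]
force: [22.7, 8.1, -18.0]
opening: 0.0241
gripper_force: 15.0
```

```bash
python3 - <<'E'
from h import *
plan()
cv2.imwrite('pics/top1.png',robot.read_camera('top'))
E
```

```text
t 5.4 pos [ 508.4 -125.    68.2] yaw 9.4 open 24.1 F [ 22.7   8.1 -18. ] gf 15.0 q6 -0.51 tilt [ 0.008  0.001 -1.   ]
```

Call:
{"method": "arm_command", "body": {
  "increments": "0.9 0 3 0 0;0.6 0 3.5 0 0;0.4 0 3.5 0 0;0.3 0 3.5 0 0;0.3 0 3.5 0 0"
}}

```text
t: 5.95
tool_pos: [0.5081, -0.1257, 0.0682]
orientation: [2.032, 2.395, -0.001]
force: [0.4, -0.9, -0.2]
opening: 0.0511
gripper_force: 0.0
```

Call:
{"method": "arm_command", "body": {
  "increments": "0.3 0 0 0 0;0.3 0 0 -50 0;0.3 0 0 -90 0;0.3 0 0 -110 0;0.3 0 0 -110 0"
}}

```text
t: 6.45
tool_pos: [0.5106, -0.1262, 0.1825]
orientation: [2.028, 2.391, 0.004]
force: [-0.4, 0.4, 0.2]
opening: 0.0648
gripper_force: 0.0
```

```bash
python3 - <<'E'
from h import *
t=robot.read_camera('top');cv2.imwrite('pics/top2.png',t)
for c in blobs(t,(0,0,0),(180,130,90),(228,179,252,203),30): print('knob',cen(c),cast('top',[cen(c)],.124),cv2.contourArea(c))
plan((563.3,35.4,180,9.2),(563.3,35.4,121,9.2))
E
```

```text
knob (239.3084886128364, 191.07246376811594) [[0.5632 0.0355 0.124 ]] 80.5
t 6.5 pos [ 509.3 -125.8  179.8] yaw 9.4 open 65.5 F [-0.1 -0.9  0.4] gf 0.0 q6 -0.50 tilt [ 0.004 -0.001 -1.   ]
  150.2 79.5 -0.2 0.003
  0.0 0.0 59.0 -0.000
```

View pics/top2.png

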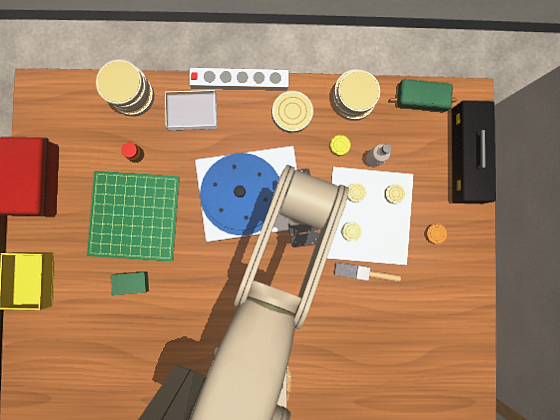

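The hood hasn't moved: its knob is still at (239,191), and the gripper now hangs clear above the opened lock. Next I'll grasp the knob.

Call:
{"method": "arm_command", "body": {
  "increments": "0.3 150 79.5 0 0.003;0.3 150 79.5 0 0.003;0.3 150 79.5 0 0.003;0.3 150 79.5 0 0.003;0.3 150 79.5 0 0.003"
}}

```text
t: 7.0
tool_pos: [0.5613, 0.0385, 0.1755]
orientation: [-2.029, -2.394, 0.003]
force: [-0.4, -0.3, 0.4]
opening: 0.0649
gripper_force: 0.0
```

Call:
{"method": "arm_command", "body": {
  "increments": "0.3 0 0 0 0;0.3 0 0 0 0"
}}

```text
t: 7.2
tool_pos: [0.5614, 0.0346, 0.1769]
orientation: [-2.036, -2.391, 0.002]
force: [0.6, -1.1, -0.1]
opening: 0.0653
gripper_force: 0.0
```

```bash
python3 - <<'E'
from h import *
plan((563.3,35.4,121,9.2))
E
```

```text
t 7.2 pos [561.4  34.6 176.9] yaw 9.2 open 65.3 F [ 0.6 -1.1 -0.1] gf 0.0 q6 -0.19 tilt [-0.002 -0.    -1.   ]
  0.5 2.0 55.9 -0.000
```

Call:
{"method": "arm_command", "body": {
  "increments": "0.3 0.5 2 30 0;0.3 0.5 2 48 0;0.4 0.5 2 56 0;0.6 0.5 2 56 0;0.8 0.5 2 56 0",
  "grip_force": 45
}}

```text
t: 7.7
tool_pos: [0.5644, 0.0358, 0.1229]
orientation: [2.036, 2.391, 0.001]
force: [0.4, 0.8, 0.3]
opening: 0.0459
gripper_force: 0.0
```

Call:
{"method": "arm_command", "body": {
  "increments": "0.9 0 0 0 0;0.9 0 0 0 0;0.9 0 0 0 0;0.9 0 0 0 0;0.9 0 0 0 0"
}}

```text
t: 8.2
tool_pos: [0.565, 0.0363, 0.1235]
orientation: [2.034, 2.391, 0.002]
force: [-0.6, -2.0, 6.4]
opening: 0.0311
gripper_force: 45.0
```

Call:
{"method": "arm_command", "body": {
  "increments": "0.9 0 0 -5 0;0.9 0 0 -12 0;0.9 0 0 -20 0;0.9 0 0 -28 0;0.9 0 0 -35 0"
}}

```text
t: 8.7
tool_pos: [0.5643, 0.0365, 0.158]
orientation: [2.035, 2.393, 0.001]
force: [-0.5, 0.2, -2.8]
opening: 0.0311
gripper_force: 45.0
```

```bash
python3 - <<'E'
from h import *
plan((563.3,35.4,210,9.2),(495.5,364.1,210,9.2))
E
```

```text
t 8.7 pos [564.3  36.5 158. ] yaw 9.2 open 31.1 F [-0.5  0.2 -2.8] gf 45.0 q6 -0.19 tilt [ 0.001  0.    -1.   ]
  -1.0 -1.1 -52.0 0.001
  335.3 -14.4 -0.0 -0.000
```

Call:
{"method": "arm_command", "body": {
  "increments": "0.9 0 0 -15 0;0.9 0 0 -30 0;0.9 0 0 -45 0;0.9 30 -1 -52 0;0.9 60 -3 -52 0"
}}

```text
t: 9.2
tool_pos: [0.5528, 0.0954, 0.2123]
orientation: [2.036, 2.389, 0.005]
force: [0.8, 0.1, -2.8]
opening: 0.0312
gripper_force: 45.0
```

Call:
{"method": "arm_command", "body": {
  "increments": "0.9 35 -2 0 0;0.9 70 -3 0 0;0.9 105 -5 0 0;0.9 140 -6 0 0;0.9 170 -7 0 0"
}}

```text
t: 9.7
tool_pos: [0.5171, 0.2638, 0.2105]
orientation: [2.035, 2.393, 0.002]
force: [0.6, -0.3, -3.2]
opening: 0.0311
gripper_force: 45.0
```

Call:
{"method": "arm_command", "body": {
  "increments": "0.9 35 -1.5 0 0;0.9 65 -3 0 0;0.9 90 -4 0 0;0.9 104 -4.5 0 0;0.9 104 -4.5 0 0"
}}

```text
t: 10.2
tool_pos: [0.4959, 0.3653, 0.2098]
orientation: [-2.033, -2.395, -0.001]
force: [0.9, 0.2, -2.7]
opening: 0.0313
gripper_force: 45.0
```

```bash
python3 - <<'E'
from h import *
plan((496,365,110,9.2))
cv2.imwrite('pics/side3.png',robot.read_camera('side'))
cv2.imwrite('pics/top3.png',robot.read_camera('top'))
E
```

```text
t 10.2 pos [495.9 365.3 209.8] yaw 9.3 open 31.3 F [ 0.9  0.2 -2.7] gf 45.0 q6 0.39 tilt [ 0.     0.001 -1.   ]
  -0.3 0.1 99.8 0.003
```

View pics/side3.png

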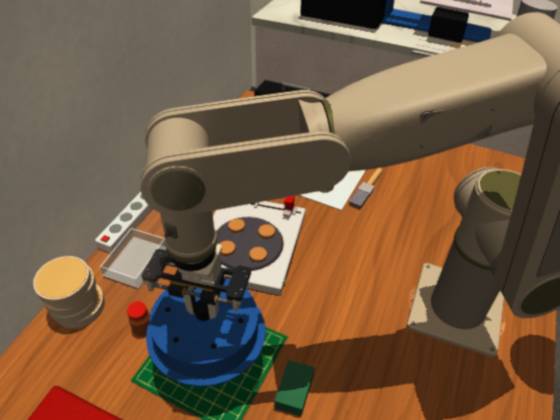

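The hood hangs level at (205,330) over the mat. The cork pads show at about (230–265,225–253).

Call:
{"method": "arm_command", "body": {
  "increments": "0.9 0 0 30 0;0.9 0 0 60 0;0.9 0 0 85 0;0.9 0 0 100 0;0.9 0 0 108 0"
}}

```text
t: 10.8
tool_pos: [0.496, 0.3623, 0.0996]
orientation: [-2.037, -2.391, 0.004]
force: [-0.5, 1.1, -2.2]
opening: 0.0315
gripper_force: 45.0
```

Call:
{"method": "arm_command", "body": {
  "increments": "0.9 0 0 2 0;0.9 0 0 4 0;0.9 0 0 5 0;0.9 0 0 5 0"
}}

```text
t: 11.2
tool_pos: [0.4971, 0.3645, 0.0976]
orientation: [2.035, 2.393, 0.004]
force: [-0.9, 1.0, -0.1]
opening: 0.0315
gripper_force: 45.0
```

Call:
{"method": "arm_command", "body": {
  "increments": "0.7 0 0 0 0;0.5 0 0 0 0;0.3 0 0 0 0;0.3 0 0 0 0;0.3 0 0 0 0"
}}

```text
t: 11.7
tool_pos: [0.4962, 0.3638, 0.0961]
orientation: [2.036, 2.393, -0.0]
force: [-0.1, -0.1, -0.5]
opening: 0.0587
gripper_force: 0.0
```

Call:
{"method": "arm_command", "body": {
  "increments": "0.3 0 0 -30 0;0.3 0 0 -70 0;0.3 0 0 -110 0;0.3 0 0 -130 0;0.3 0 0 -130 0"
}}

```text
t: 12.2
tool_pos: [0.4982, 0.365, 0.231]
orientation: [2.034, 2.391, 0.011]
force: [0.7, -0.5, -0.1]
opening: 0.0651
gripper_force: 0.0
```

Call:
{"method": "arm_command", "body": {
  "increments": "0 -200 0 0 0;0 -200 0 0 0;0 -200 0 0 0;0 -200 0 0 0;0 -200 0 0 0"
}}

```text
t: 12.7
tool_pos: [0.5285, 0.1607, 0.2242]
orientation: [2.042, 2.387, -0.005]
force: [-0.1, 1.2, 0.3]
opening: 0.0927
gripper_force: 0.0
```

```bash
python3 - <<'E'
from h import *
t=robot.read_camera('top');s=robot.read_camera('side');cv2.imwrite('pics/top4.png',t);cv2.imwrite('pics/side4.png',s)
cr=lambda a,x,y,X,Y:cv2.resize(a[y:Y,x:X],(400,400),interpolation=cv2.INTER_CUBIC)
cv2.imwrite('pics/c4.png',np.hstack([cr(t,80,140,240,300),cr(s,110,200,310,400)]))
plan()
E
```

```text
t 12.8 pos [527.9 165.2 224.6] yaw 9.1 open 92.6 F [ 0.1  0.9 -0.5] gf 0.0 q6 0.05 tilt [-0.002 -0.    -1.   ]
```

View pics/c4.png

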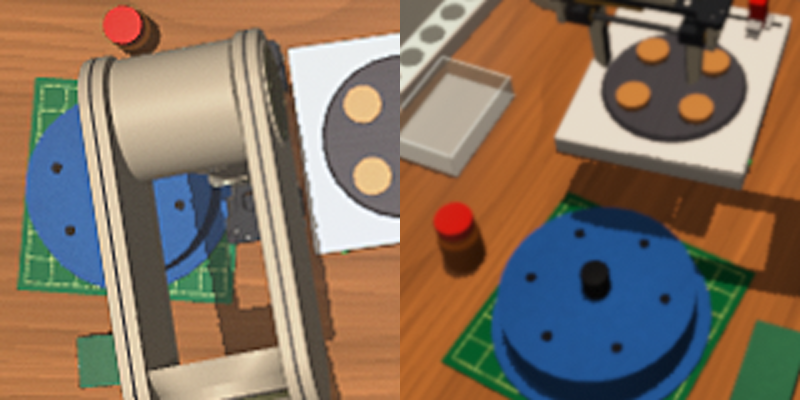

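The hood stands on the mat, upright and apparently centred, and the jar and carton are undisturbed. Next I'll check the pads and locate the glue bottle.

```bash
python3 - <<'E'
from h import *
t0=cv2.imread('pics/top0.png');t=cv2.imread('pics/top4.png')
t3=cv2.imread('pics/top3.png')
print('glue cap',cast('top',[(382,148)],.17),'side',cast('side',[(267,117)],.17))
for im in(t3,t):
  for c in blobs(im,(8,60,120),(25,255,255),(195,145,300,242),80):
    if cv2.contourArea(c)<250: print('pad',cen(c),cast('top',[cen(c)],.048),cv2.contourArea(c))
plan((577.3,-308,110,9),(577.3,-308,32,9))
E
```

```text
glue cap [[ 0.6837 -0.3538  0.17  ]] side [[ 0.6797 -0.3533  0.17  ]]
pad (228.5203488372093, 209.95058139534885) [[0.5145 0.071  0.048 ]] 172.0
pad (257.5, 205.81492248062014) [[ 0.5281 -0.0139  0.048 ]] 172.0
pad (224.57803468208093, 181.15799614643544) [[0.5994 0.0845 0.048 ]] 173.0
pad (253.35588235294117, 177.02058823529413) [[ 0.6132 -0.0001  0.048 ]] 170.0
pad (228.5203488372093, 209.95058139534885) [[0.5145 0.071  0.048 ]] 172.0
pad (257.5, 205.81492248062014) [[ 0.5281 -0.0139  0.048 ]] 172.0
pad (224.61918604651163, 181.1705426356589) [[0.5993 0.0844 0.048 ]] 172.0
pad (253.39644970414201, 177.03846153846155) [[ 0.6132 -0.0002  0.048 ]] 169.0
t 12.8 pos [527.9 165.2 224.6] yaw 9.1 open 92.6 F [ 0.1  0.9 -0.5] gf 0.0 q6 0.05 tilt [-0.002 -0.    -1.   ]
  -475.0 -25.7 114.6 0.001
  0.0 0.0 78.0 -0.000
```

Call:
{"method": "arm_command", "body": {
  "increments": "0 -240 -13 70 -0.74;0 -240 -13 70 -0.74;0 -240 -13 70 -0.74;0 -240 -13 70 -0.74;0 -240 -13 70 -0.74"
}}

```text
t: 13.3
tool_pos: [0.5522, -0.0546, 0.1599]
orientation: [-1.086, -2.947, -0.001]
force: [1.0, 0.3, 0.6]
opening: 0.0927
gripper_force: 0.0
```

```bash
python3 - <<'E'
from h import *
plan((577.3,-308,110,54.2),(577.3,-308,32,54.2))
E
```

```text
t 13.3 pos [552.2 -54.6 159.9] yaw 49.5 open 92.7 F [1.  0.3 0.6] gf 0.0 q6 -1.06 tilt [-0.001  0.001 -1.   ]
  -183.5 -176.5 49.9 -0.081
  0.0 0.0 78.0 -0.000
```

Call:
{"method": "arm_command", "body": {
  "increments": "0 -183 -176 50 -0.08;0 -183 -176 50 -0.08;0 -183 -176 50 -0.08;0 -183 -176 50 -0.08;0 -183 -176 50 -0.08"
}}

```text
t: 13.8
tool_pos: [0.5751, -0.299, 0.1113]
orientation: [-0.976, -2.985, -0.001]
force: [0.6, -0.2, 0.4]
opening: 0.0932
gripper_force: 0.0
```

Call:
{"method": "arm_command", "body": {
  "increments": "0 0 0 0 0;0 0 0 0 0"
}}

```text
t: 14.0
tool_pos: [0.5743, -0.2983, 0.1109]
orientation: [-0.98, -2.982, -0.002]
force: [0.8, 0.2, -0.0]
opening: 0.0928
gripper_force: 0.0
```

```bash
python3 - <<'E'
from h import *
plan((577.3,-308,32,54.2))
E
```

```text
t 14.0 pos [ 574.3 -298.3  110.9] yaw 53.6 open 92.8 F [ 0.8  0.2 -0. ] gf 0.0 q6 -1.49 tilt [-0.002  0.002 -1.   ]
  -8.1 -6.0 78.9 -0.010
```

Call:
{"method": "arm_command", "body": {
  "increments": "0 -8 -6 20 -0.01;0 -8 -6 45 -0.01;0 -8 -6 65 -0.01;0 -8 -6 76 -0.01;0.3 -8 -6 79 -0.01",
  "grip_force": 20
}}

```text
t: 14.5
tool_pos: [0.5771, -0.3062, 0.0324]
orientation: [-0.961, -2.988, -0.002]
force: [-0.2, 0.5, 0.5]
opening: 0.0889
gripper_force: 0.0
```

Call:
{"method": "arm_command", "body": {
  "increments": "0.6 0 0 0 0;0.6 0 0 0 0;0.6 0 0 0 0;0.6 0 0 0 0;0.6 0 0 0 0"
}}

```text
t: 15.0
tool_pos: [0.5781, -0.3092, 0.0352]
orientation: [0.964, 2.988, -0.0]
force: [-0.8, -0.2, 5.2]
opening: 0.0592
gripper_force: 20.0
```

Call:
{"method": "arm_command", "body": {
  "increments": "0.6 0 0 -20 0;0.6 0 0 -50 0;0.6 0 0 -90 0;0.6 0 0 -100 0;0.6 0 0 -100 0"
}}

```text
t: 15.5
tool_pos: [0.5788, -0.3098, 0.1369]
orientation: [0.963, 2.985, -0.002]
force: [-0.5, -0.8, -1.0]
opening: 0.0594
gripper_force: 20.0
```

```bash
python3 - <<'E'
from h import *
plan((529,-13,140,54.2),(529,-13,75,54.2))
E
```

```text
t 15.5 pos [ 578.8 -309.8  136.9] yaw 54.2 open 59.4 F [-0.5 -0.8 -1. ] gf 20.0 q6 -1.52 tilt [ 0.004 -0.003 -1.   ]
  214.0 211.7 -3.1 0.000
  0.0 0.0 65.0 -0.000
```

Call:
{"method": "arm_command", "body": {
  "increments": "0.6 33 33 -3 0;0.6 66 66 -3 0;0.6 99 98 -3 0;0.6 132 130 -3 0;0.6 165 163 -3 0"
}}

```text
t: 16.0
tool_pos: [0.5368, -0.0782, 0.1344]
orientation: [-0.965, -2.986, 0.0]
force: [1.0, 0.8, -1.0]
opening: 0.0595
gripper_force: 20.0
```

Call:
{"method": "arm_command", "body": {
  "increments": "0.6 30 30 0 0;0.6 49 48 0 0;0.6 49 48 0 0;0.6 49 48 0 0"
}}

```text
t: 16.4
tool_pos: [0.526, -0.0121, 0.1352]
orientation: [-0.962, -2.988, 0.001]
force: [-0.4, -0.4, -0.2]
opening: 0.0594
gripper_force: 20.0
```

```bash
python3 - <<'E'
from h import *
plan((529,-13,79,54.2))
E
```

```text
t 16.4 pos [526.  -12.1 135.2] yaw 54.3 open 59.4 F [-0.4 -0.4 -0.2] gf 20.0 q6 -1.07 tilt [-0.003 -0.    -1.   ]
  -3.0 1.0 56.2 0.002
```

Call:
{"method": "arm_command", "body": {
  "increments": "0.6 -2.5 1 20 0;0.6 -2.5 1 40 0;0.6 -2.5 1 50 0;0.6 -2.5 1 56 0;0.6 -2.5 1 56 0"
}}

```text
t: 16.9
tool_pos: [0.529, -0.0137, 0.0799]
orientation: [-0.966, -2.987, 0.001]
force: [0.7, 0.1, -0.8]
opening: 0.0595
gripper_force: 20.0
```

Call:
{"method": "arm_command", "body": {
  "increments": "0.6 0 0 1 0;0.6 0 0 2 0;0.6 0 0 2 0"
}}

```text
t: 17.2
tool_pos: [0.5301, -0.0131, 0.0796]
orientation: [0.964, 2.989, 0.0]
force: [-0.1, -0.5, 0.1]
opening: 0.0596
gripper_force: 20.0
```

```bash
python3 - <<'E'
from h import *
plan((529,-13,78,54.2))
E
```

```text
t 17.2 pos [530.1 -13.1  79.6] yaw 54.2 open 59.6 F [-0.1 -0.5  0.1] gf 20.0 q6 -1.07 tilt [ 0.001 -0.    -1.   ]
  1.0 -0.5 1.6 0.001
```

Call:
{"method": "arm_command", "body": {
  "increments": "0.6 0 0 1 0;0.6 0 0 2 0;0.6 0 0 2 0"
}}

```text
t: 17.5
tool_pos: [0.5299, -0.013, 0.0772]
orientation: [0.964, 2.989, 0.0]
force: [0.5, -0.3, 1.4]
opening: 0.0595
gripper_force: 20.0
```

Call:
{"method": "arm_command", "body": {
  "increments": "0.5 0 0 0 0;0.35 0 0 0 0;0.2 0 0 0 0;0.2 0 0 0 0;0.2 0 0 -20 0"
}}

```text
t: 18.0
tool_pos: [0.5272, -0.0128, 0.0942]
orientation: [-0.963, -2.984, 0.002]
force: [-0.4, 0.6, 0.1]
opening: 0.0736
gripper_force: 0.0
```

Call:
{"method": "arm_command", "body": {
  "increments": "0.2 0 0 -40 0;0.2 0 0 -60 0;0 0 -50 -60 0.15;0 -30 -100 -60 0.3;0 -50 -150 -60 0.45"
}}

```text
t: 18.5
tool_pos: [0.4849, -0.1533, 0.1573]
orientation: [1.613, 2.695, 0.0]
force: [1.0, -0.3, -0.3]
opening: 0.0912
gripper_force: 0.0
```

```bash
python3 - <<'E'
from h import *
t=robot.read_camera('top');cv2.imwrite('pics/top5.png',t)
s=robot.read_camera('side');cv2.imwrite('pics/side5.png',s)
for c in blobs(t,(10,38,100),(35,255,255),(195,145,300,242),40):print(cen(c),cast('top',[cen(c)],.068),cv2.contourArea(c))
plan((576,-427,130,-35.8),(576,-427,34,-35.8))
E
```

```text
(228.49171270718233, 209.87661141804787) [[0.5135 0.0693 0.068 ]] 181.0
(257.11070780399274, 204.99395039322442) [[ 0.5291 -0.0133  0.068 ]] 275.5
(224.52808988764045, 181.19569288389513) [[0.5969 0.0827 0.068 ]] 178.0
(253.4578651685393, 177.02528089887642) [[ 0.6106 -0.0011  0.068 ]] 178.0
(198.41623488773746, 215.8454231433506) [[0.4947 0.1559 0.068 ]] 386.0
(263.88964257761546, 194.50395686581442) [[ 0.56   -0.0324  0.068 ]] 1916.5
t 18.6 pos [ 483.9 -157.4  157.2] yaw 27.9 open 92.7 F [-0.   0.1 -0.5] gf 0.0 q6 -0.90 tilt [-0.    -0.002 -1.   ]
  -281.4 -44.6 27.2 1.111
  0.0 0.0 96.0 -0.000
```

View pics/side5.png

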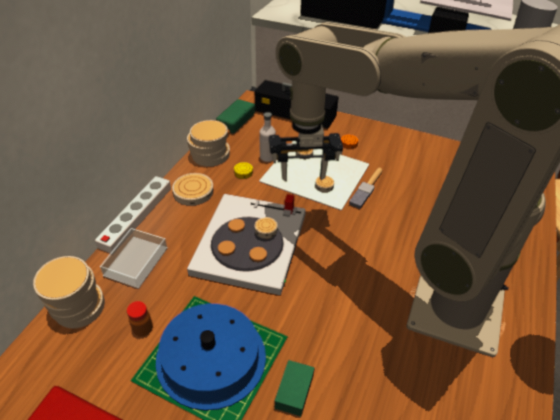

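Slice A lies flat on pad0 at side (265,227), within about 1 mm of the pad's centre. Next is slice B.

Call:
{"method": "arm_command", "body": {
  "increments": "0 -281 -44 20 0.74;0 -281 -44 20 0.74;0 -281 -44 20 0.74;0 -281 -44 20 0.74;0 -281 -44 20 0.74"
}}

```text
t: 19.1
tool_pos: [0.5694, -0.3885, 0.1389]
orientation: [-2.479, -1.929, -0.0]
force: [0.2, 0.6, -0.3]
opening: 0.0928
gripper_force: 0.0
```

```bash
python3 - <<'E'
from h import *
plan((576,-427,120,-35.8),(576,-427,34,-35.8))
E
```

```text
t 19.1 pos [ 569.4 -388.5  138.9] yaw -14.2 open 92.8 F [ 0.2  0.6 -0.3] gf 0.0 q6 -0.42 tilt [-0.  0. -1.]
  -35.7 15.9 18.9 0.376
  0.0 0.0 86.0 -0.000
```

Call:
{"method": "arm_command", "body": {
  "increments": "0 -36 16 15 0.376;0 -36 16 19 0.376;0 -36 16 19 0.376;0 -36 16 19 0.376;0 -36 16 19 0.376"
}}

```text
t: 19.6
tool_pos: [0.5758, -0.4255, 0.1203]
orientation: [-2.79, -1.443, -0.0]
force: [-0.2, 0.2, -0.3]
opening: 0.0931
gripper_force: 0.0
```

```bash
python3 - <<'E'
from h import *
plan((576,-427,34,-35.8))
E
```

```text
t 19.6 pos [ 575.8 -425.5  120.3] yaw -35.3 open 93.1 F [-0.2  0.2 -0.3] gf 0.0 q6 -0.09 tilt [-0.  0. -1.]
  -1.1 1.0 86.3 0.009
```

Call:
{"method": "arm_command", "body": {
  "increments": "0 -1 1 30 0.009;0 -1 1 60 0.009;0 -1 1 78 0.009;0 -1 1 86 0.009;0.3 -1 1 86 0.009"
}}

```text
t: 20.1
tool_pos: [0.5756, -0.427, 0.0338]
orientation: [-2.798, -1.427, 0.001]
force: [-0.5, -0.6, 0.9]
opening: 0.089
gripper_force: 0.0
```

Call:
{"method": "arm_command", "body": {
  "increments": "0.6 0 0 0 0;0.6 0 0 0 0;0.6 0 0 0 0;0.6 0 0 0 0;0.6 0 0 0 0"
}}

```text
t: 20.6
tool_pos: [0.5762, -0.4279, 0.0355]
orientation: [2.798, 1.425, 0.001]
force: [-0.8, -0.2, 4.4]
opening: 0.0594
gripper_force: 20.0
```

Call:
{"method": "arm_command", "body": {
  "increments": "0.6 0 0 -20 0;0.6 0 0 -50 0;0.6 0 0 -90 0;0.6 0 0 -110 0;0.6 0 0 -110 0"
}}

```text
t: 21.1
tool_pos: [0.5778, -0.4292, 0.1498]
orientation: [2.793, 1.423, 0.005]
force: [0.1, -0.8, -0.2]
opening: 0.0596
gripper_force: 20.0
```

```bash
python3 - <<'E'
from h import *
plan((613.9,0.8,145,-35.8))
E
```

```text
t 21.1 pos [ 577.8 -429.2  149.8] yaw -36.0 open 59.6 F [ 0.1 -0.8 -0.2] gf 20.0 q6 -0.08 tilt [ 0.006 -0.005 -1.   ]
  369.1 -223.6 4.8 -0.004
```

```bash
python3 - <<'E'
from h import *
plan((520,-280,150,-36),(535,-200,148,-36),(613.9,0.8,145,-35.8))
E
```

```text
t 21.1 pos [ 577.8 -429.2  149.8] yaw -36.0 open 59.6 F [ 0.1 -0.8 -0.2] gf 20.0 q6 -0.08 tilt [ 0.006 -0.005 -1.   ]
  86.7 -134.5 -0.2 -0.000
  73.5 -34.9 2.0 -0.000
  208.8 -54.2 3.0 -0.003
```

Call:
{"method": "arm_command", "body": {
  "increments": "0.6 24 -38 0 0;0.6 48 -74 0 0;0.6 72 -112 0 0;0.6 90 -138 0 0;0.6 125 -153 0 0"
}}

```text
t: 21.6
tool_pos: [0.5227, -0.2351, 0.1422]
orientation: [-2.798, -1.423, 0.004]
force: [0.8, 0.8, 0.7]
opening: 0.06
gripper_force: 20.0
```

Call:
{"method": "arm_command", "body": {
  "increments": "0.6 36 -17 0 0;0.6 78 -26 0 0;0.6 120 -37 0 0;0.6 162 -48 0 0;0.6 204 -59 0 0"
}}

```text
t: 22.1
tool_pos: [0.5971, -0.0348, 0.1426]
orientation: [-2.798, -1.425, 0.003]
force: [1.1, 0.2, -0.5]
opening: 0.0593
gripper_force: 20.0
```

```bash
python3 - <<'E'
from h import *
plan((613.9,0.8,145,-35.8))
E
```

```text
t 22.1 pos [597.1 -34.8 142.6] yaw -36.0 open 59.3 F [ 1.1  0.2 -0.5] gf 20.0 q6 0.48 tilt [-0.002  0.    -1.   ]
  38.7 -7.4 -2.4 -0.004
```

Call:
{"method": "arm_command", "body": {
  "increments": "0.6 38.5 -7.5 0 0;0.6 38.5 -7.5 0 0;0.6 38.5 -7.5 0 0"
}}

```text
t: 22.4
tool_pos: [0.6134, -0.0003, 0.1426]
orientation: [-2.797, -1.429, 0.004]
force: [-0.5, -0.5, -0.3]
opening: 0.0594
gripper_force: 20.0
```

```bash
python3 - <<'E'
from h import *
plan((613.9,0.8,78.5,-35.8))
E
```

```text
t 22.4 pos [613.4  -0.3 142.6] yaw -35.9 open 59.4 F [-0.5 -0.5 -0.3] gf 20.0 q6 0.54 tilt [-0.003 -0.    -1.   ]
  1.2 -0.2 64.1 -0.001
```

Call:
{"method": "arm_command", "body": {
  "increments": "0.6 1 0 25 0;0.6 1 0 45 0;0.6 1 0 56 0;0.6 1 0 62 0;0.6 1 0 63 0"
}}

```text
t: 22.9
tool_pos: [0.6142, -0.001, 0.0806]
orientation: [-2.799, -1.424, 0.002]
force: [0.1, 0.4, -0.4]
opening: 0.0595
gripper_force: 20.0
```

Call:
{"method": "arm_command", "body": {
  "increments": "0.6 0 0 1 0;0.6 0 0 2 0;0.6 0 0 2 0"
}}

```text
t: 23.2
tool_pos: [0.6154, -0.0004, 0.0802]
orientation: [2.799, 1.426, 0.002]
force: [0.6, -0.5, -0.3]
opening: 0.0597
gripper_force: 20.0
```

Call:
{"method": "arm_command", "body": {
  "increments": "0.6 0 0 1 0;0.6 0 0 2 0;0.6 0 0 2.5 0;0.6 0 0 2.5 0"
}}

```text
t: 23.6
tool_pos: [0.6151, -0.0003, 0.0775]
orientation: [2.799, 1.426, 0.001]
force: [-2.3, 0.5, 4.5]
opening: 0.0592
gripper_force: 20.0
```

Call:
{"method": "arm_command", "body": {
  "increments": "0.5 0 0 0 0;0.35 0 0 0 0;0.2 0 0 0 0;0.2 0 0 0 0;0.2 0 0 -20 0"
}}

```text
t: 24.1
tool_pos: [0.6123, -0.0002, 0.0935]
orientation: [-2.796, -1.424, 0.008]
force: [-0.5, 0.6, -0.3]
opening: 0.0734
gripper_force: 0.0
```

Call:
{"method": "arm_command", "body": {
  "increments": "0.2 0 0 -40 0;0.2 0 0 -60 0;0 -40 20 -60 0;0 -85 40 -60 0;0 -130 60 -60 0"
}}

```text
t: 24.6
tool_pos: [0.5867, -0.1418, 0.1571]
orientation: [2.798, 1.428, 0.001]
force: [0.6, -1.2, -0.4]
opening: 0.0916
gripper_force: 0.0
```

```bash
python3 - <<'E'
from h import *
plan((510,-170,140,-36),(459.6,-295.7,120,-35.8),(459.6,-295.7,34,-35.8))
E
```

```text
t 24.6 pos [ 586.7 -141.8  157.1] yaw -35.9 open 91.6 F [ 0.6 -1.2 -0.4] gf 0.0 q6 0.30 tilt [ 0.001 -0.    -1.   ]
  -67.8 -45.6 17.1 0.001
  -131.3 33.1 20.0 -0.003
  0.0 0.0 86.0 -0.000
```

Call:
{"method": "arm_command", "body": {
  "increments": "0 -40 -5 10 0;0 -80 -8 20 0;0 -120 -10 30 0;0 -160 -12 37 0;0 -199 -13 37 0"
}}

```text
t: 25.1
tool_pos: [0.4574, -0.2946, 0.1184]
orientation: [-2.798, -1.425, 0.002]
force: [0.3, -0.1, 0.8]
opening: 0.0926
gripper_force: 0.0
```

Call:
{"method": "arm_command", "body": {
  "increments": "0 0 0 0 0;0 0 0 0 0"
}}

```text
t: 25.3
tool_pos: [0.4591, -0.2946, 0.1199]
orientation: [-2.801, -1.423, -0.001]
force: [-0.1, 0.2, 0.1]
opening: 0.0932
gripper_force: 0.0
```

```bash
python3 - <<'E'
from h import *
plan((459.6,-295.7,34,-35.8))
E
```

```text
t 25.3 pos [ 459.1 -294.6  119.9] yaw -36.1 open 93.2 F [-0.1  0.2  0.1] gf 0.0 q6 -0.03 tilt [ 0.  0. -1.]
  -0.6 1.1 85.9 -0.006
```

Call:
{"method": "arm_command", "body": {
  "increments": "0 -0.5 1 30 0;0 -0.5 1 60 0;0 -0.5 1 78 0;0 -0.5 1 86 0;0.3 -0.5 1 86 0"
}}

```text
t: 25.8
tool_pos: [0.4604, -0.2939, 0.0333]
orientation: [-2.797, -1.427, 0.0]
force: [0.4, -1.0, -0.3]
opening: 0.0887
gripper_force: 0.0
```

Call:
{"method": "arm_command", "body": {
  "increments": "0.6 0 0 0 0;0.6 0 0 0 0;0.6 0 0 0 0;0.6 0 0 0 0;0.6 0 0 0 0"
}}

```text
t: 26.3
tool_pos: [0.4604, -0.2954, 0.0347]
orientation: [2.798, 1.425, 0.001]
force: [0.7, 0.5, 4.7]
opening: 0.0594
gripper_force: 20.0
```

Call:
{"method": "arm_command", "body": {
  "increments": "0.6 0 0 -20 0;0.6 0 0 -50 0;0.6 0 0 -90 0;0.6 0 0 -110 0;0.6 0 0 -110 0"
}}

```text
t: 26.8
tool_pos: [0.4619, -0.2967, 0.1481]
orientation: [2.794, 1.423, 0.005]
force: [0.0, -0.8, -0.6]
opening: 0.0599
gripper_force: 20.0
```

```bash
python3 - <<'E'
from h import *
plan((515.3,72,143,-35.8))
E
```

```text
t 26.8 pos [ 461.9 -296.7  148.1] yaw -36.0 open 59.9 F [ 0.  -0.8 -0.6] gf 20.0 q6 -0.04 tilt [ 0.006 -0.004 -1.   ]
  329.6 -173.7 5.1 -0.004
```

Call:
{"method": "arm_command", "body": {
  "increments": "0.6 35 -18 3 0;0.6 75 -39 5 0;0.6 115 -60 5 0;0.6 155 -82 5 0;0.6 195 -103 5 0"
}}

```text
t: 27.3
tool_pos: [0.4902, -0.0749, 0.1372]
orientation: [-2.798, -1.425, 0.002]
force: [0.2, -0.9, 0.2]
opening: 0.0597
gripper_force: 20.0
```

Call:
{"method": "arm_command", "body": {
  "increments": "0.6 40 -21 0 0;0.6 80 -42 0 0;0.6 115 -60 0 0;0.6 134 -70 0 0;0.6 134 -70 0 0"
}}

```text
t: 27.8
tool_pos: [0.5125, 0.0753, 0.1372]
orientation: [-2.796, -1.43, 0.003]
force: [-0.2, -0.6, -0.3]
opening: 0.0596
gripper_force: 20.0
```

```bash
python3 - <<'E'
from h import *
plan((515.3,72,78.5,-35.8))
E
```

```text
t 27.8 pos [512.5  75.3 137.2] yaw -35.8 open 59.6 F [-0.2 -0.6 -0.3] gf 20.0 q6 0.67 tilt [-0.002  0.001 -1.   ]
  -1.1 4.2 58.7 -0.000
```

Call:
{"method": "arm_command", "body": {
  "increments": "0.6 -1 3.5 22 0;0.6 -1 3.5 40 0;0.6 -1 3.5 52 0;0.6 -1 3.5 57 0;0.6 -1 3.5 57 0"
}}

```text
t: 28.3
tool_pos: [0.5149, 0.0693, 0.0809]
orientation: [-2.799, -1.425, 0.003]
force: [-0.2, -1.0, -0.8]
opening: 0.0593
gripper_force: 20.0
```

Call:
{"method": "arm_command", "body": {
  "increments": "0.6 0 0 1 0;0.6 0 0 2 0;0.6 0 0 2 0"
}}

```text
t: 28.6
tool_pos: [0.5162, 0.0699, 0.0806]
orientation: [2.799, 1.426, 0.002]
force: [-0.1, -0.6, -0.6]
opening: 0.06
gripper_force: 20.0
```

```bash
python3 - <<'E'
from h import *
plan((515.3,72,78,-35.8))
E
```

```text
t 28.6 pos [516.2  69.9  80.6] yaw -36.0 open 60.0 F [-0.1 -0.6 -0.6] gf 20.0 q6 0.66 tilt [ 0.001  0.    -1.   ]
  1.2 -1.9 2.6 -0.004
```

Call:
{"method": "arm_command", "body": {
  "increments": "0.6 1 -2 0 0;0.6 1 -2 1.5 0;0.6 1 -2 3 0;0.6 1 -2 3 0"
}}

```text
t: 29.0
tool_pos: [0.5146, 0.072, 0.0768]
orientation: [-2.799, -1.426, 0.0]
force: [1.0, -0.1, 0.1]
opening: 0.0593
gripper_force: 20.0
```

Call:
{"method": "arm_command", "body": {
  "increments": "0.5 0 0 0 0;0.35 0 0 0 0;0.2 0 0 0 0;0.2 0 0 0 0;0.2 0 0 -20 0"
}}

```text
t: 29.5
tool_pos: [0.5124, 0.0718, 0.0944]
orientation: [-2.797, -1.425, 0.008]
force: [-0.2, 0.7, -0.3]
opening: 0.0743
gripper_force: 0.0
```

Call:
{"method": "arm_command", "body": {
  "increments": "0.2 0 0 -40 0;0.2 0 0 -80 0;0.2 -40 -20 -110 0;0.2 -80 -60 -110 -0.1;0.2 -80 -110 -110 -0.2"
}}

```text
t: 30.0
tool_pos: [0.3844, 0.0663, 0.208]
orientation: [2.641, 1.697, 0.002]
force: [-0.9, 1.2, 0.4]
opening: 0.0745
gripper_force: 0.0
```

Call:
{"method": "arm_command", "body": {
  "increments": "0.3 -80 -45 0 0;0.3 -80 -45 0 0;0.3 -80 -45 0 0;0.3 -80 -45 0 0"
}}

```text
t: 30.4
tool_pos: [0.3111, 0.014, 0.2075]
orientation: [2.643, 1.695, 0.004]
force: [0.4, 0.5, -0.0]
opening: 0.0648
gripper_force: 0.0
```

```bash
python3 - <<'E'
from h import *
t=robot.read_camera('top');cv2.imwrite('pics/top6.png',t)
s=robot.read_camera('side');cv2.imwrite('pics/side6.png',s)
for c in blobs(t,(10,38,100),(35,255,255),(195,145,300,242),80):
  if cv2.contourArea(c)<400: print(cen(c),cast('top',[cen(c)],.068),cv2.contourArea(c))
for c in blobs(t,(0,0,0),(180,130,90),(115,195,155,235),30): print('knob',cen(c),cast('top',[cen(c)],.097),cv2.contourArea(c))
cr=lambda a,x,y,X,Y:cv2.resize(a[y:Y,x:X],(400,400),interpolation=cv2.INTER_CUBIC)
cv2.imwrite('pics/c6.png',np.hstack([cr(t,80,130,310,360),cr(s,110,170,330,390)]))
plan()
E
```

```text
(228.52807646356032, 210.57048984468338) [[0.5115 0.0692 0.068 ]] 279.0
(256.92391304347825, 204.87016908212559) [[ 0.5295 -0.0127  0.068 ]] 276.0
(224.5677966101695, 181.17984934086627) [[0.5969 0.0826 0.068 ]] 177.0
(253.5750724637681, 175.903768115942) [[ 0.6139 -0.0014  0.068 ]] 287.5
(198.4188255613126, 215.86096718480138) [[0.4947 0.1559 0.068 ]] 386.0
knob (124.85811965811965, 213.76581196581193) [[0.4957 0.3599 0.097 ]] 97.5
t 30.5 pos [311.4  14.5 207.1] yaw -24.6 open 65.3 F [-0.1  0.2  0. ] gf 0.0 q6 0.31 tilt [ 0.001  0.    -1.   ]
```

View pics/c6.png

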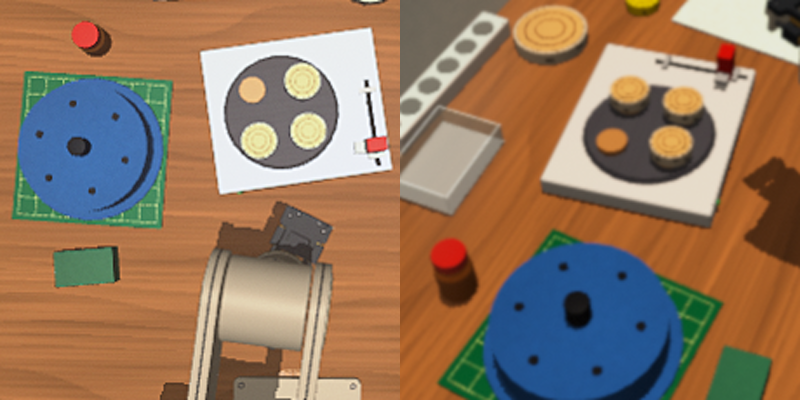

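Three slices lie on pads 0, 1 and 2, all centred within about 3.5 mm, and pad 3 stays empty. The hood stands where I left it on the mat, with its knob at (125,214). Next I'll fetch it.

```bash
python3 - <<'E'
from h import *
plan((400,190,190,-24),(496.5,364.5,170,-24))
E
```

```text
t 30.5 pos [311.4  14.5 207.1] yaw -24.6 open 65.3 F [-0.1  0.2  0. ] gf 0.0 q6 0.31 tilt [ 0.001  0.    -1.   ]
  196.5 7.6 17.1 -0.010
  198.7 17.2 20.0 -0.000
```

Call:
{"method": "arm_command", "body": {
  "increments": "0.3 196 7 17 0;0.3 196 7 17 0;0.3 196 7 17 0;0.3 196 7 17 0;0.3 196 7 17 0"
}}

```text
t: 31.0
tool_pos: [0.3989, 0.1942, 0.1862]
orientation: [-2.636, -1.703, 0.01]
force: [-0.0, -0.6, -0.8]
opening: 0.0652
gripper_force: 0.0
```

Call:
{"method": "arm_command", "body": {
  "increments": "0.3 199 17 20 0;0.3 199 17 20 0;0.3 199 17 20 0;0.3 199 17 20 0;0.3 199 17 20 0"
}}

```text
t: 31.5
tool_pos: [0.4967, 0.3673, 0.1634]
orientation: [-2.64, -1.702, 0.012]
force: [-0.9, -0.2, -0.1]
opening: 0.0651
gripper_force: 0.0
```

Call:
{"method": "arm_command", "body": {
  "increments": "0.3 0 0 0 0;0.3 0 0 0 0"
}}

```text
t: 31.7
tool_pos: [0.4964, 0.3631, 0.1694]
orientation: [2.643, 1.698, -0.002]
force: [-0.3, -0.4, 0.5]
opening: 0.0651
gripper_force: 0.0
```

```bash
python3 - <<'E'
from h import *
s=robot.read_camera('side');cv2.imwrite('pics/side7.png',s)
a=cv2.imread('pics/side6.png')
for im in(a,s):
  c=max(blobs(im,(100,100,30),(125,255,255),(110,280,300,420)),key=cv2.contourArea);print(cen(c),cv2.boundingRect(c))
plan((496.5,364.5,96.5,-24))
E
```

```text
(209.70481860047175, 356.92455726534126) (156, 304, 110, 106)
(208.92790966363654, 362.7708237961328) (156, 309, 110, 101)
t 31.8 pos [496.6 363.  170.3] yaw -24.6 open 65.1 F [0.1 0.2 0.5] gf 0.0 q6 0.98 tilt [ 0. -0. -1.]
  1.4 -0.7 73.8 -0.010
```

Call:
{"method": "arm_command", "body": {
  "increments": "0.3 1 -0.5 30 0;0.3 1 -0.5 55 0;0.4 1 -0.5 68 0;0.6 1 -0.5 73 0;0.8 1 -0.5 73 0",
  "grip_force": 45
}}

```text
t: 32.25
tool_pos: [0.4966, 0.3643, 0.0974]
orientation: [2.643, 1.698, 0.001]
force: [-0.4, -1.0, 0.0]
opening: 0.0455
gripper_force: 0.0
```

Call:
{"method": "arm_command", "body": {
  "increments": "0.9 0 0 0 0;0.9 0 0 0 0;0.9 0 0 0 0;0.9 0 0 0 0;0.9 0 0 0 0"
}}

```text
t: 32.75
tool_pos: [0.4976, 0.3652, 0.0987]
orientation: [2.643, 1.698, 0.004]
force: [-1.4, -1.4, 7.4]
opening: 0.0312
gripper_force: 45.0
```

Call:
{"method": "arm_command", "body": {
  "increments": "0.9 0 0 -15 0;0.9 0 0 -40 0;0.9 0 0 -70 0;0.9 0 0 -100 0;0.9 0 0 -115 0"
}}

```text
t: 33.25
tool_pos: [0.4976, 0.3654, 0.2159]
orientation: [2.643, 1.698, 0.007]
force: [0.8, 0.7, -1.5]
opening: 0.0311
gripper_force: 45.0
```

```bash
python3 - <<'E'
from h import *
plan((564.7,36.3,212,-24.6))
E
```

```text
t 33.2 pos [497.6 365.4 215.9] yaw -24.5 open 31.1 F [ 0.8  0.7 -1.5] gf 45.0 q6 0.98 tilt [ 0.004  0.002 -1.   ]
  -271.5 197.8 3.9 0.001
```

Call:
{"method": "arm_command", "body": {
  "increments": "0.9 -28 20 2 0;0.9 -56 41 2 0;0.9 -84 61 2 0;0.9 -112 82 2 0;0.9 -140 102 2 0"
}}

```text
t: 33.75
tool_pos: [0.5309, 0.1936, 0.2095]
orientation: [-2.643, -1.699, 0.001]
force: [0.4, 0.0, -2.9]
opening: 0.031
gripper_force: 45.0
```

Call:
{"method": "arm_command", "body": {
  "increments": "0.9 -28 20 0 0;0.9 -56 41 0 0;0.9 -84 61 0 0;0.9 -112 82 0 0;0.9 -131.5 96 0 0"
}}

```text
t: 34.25
tool_pos: [0.5638, 0.0333, 0.2095]
orientation: [-2.644, -1.697, 0.002]
force: [0.2, 0.4, -2.1]
opening: 0.0311
gripper_force: 45.0
```

Call:
{"method": "arm_command", "body": {
  "increments": "0.9 0 0 0 0;0.9 0 0 0 0;0.9 0 0 0 0"
}}

```text
t: 34.55
tool_pos: [0.5635, 0.0364, 0.2096]
orientation: [-2.642, -1.699, 0.0]
force: [0.5, 0.4, -2.7]
opening: 0.0311
gripper_force: 45.0
```

```bash
python3 - <<'E'
from h import *
s=robot.read_camera('side');cv2.imwrite('pics/side8.png',s)
t=robot.read_camera('top');cv2.imwrite('pics/top8.png',t)
plan((564.7,36.3,140,-24.6))
E
```

```text
t 34.6 pos [563.6  36.6 209.7] yaw -24.5 open 31.0 F [-0.1  0.1 -2.8] gf 45.0 q6 0.40 tilt [-0.  0. -1.]
  0.2 1.1 69.7 0.002
```

View pics/side8.png

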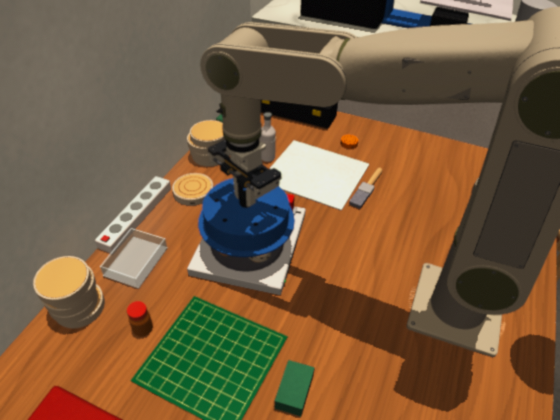

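The hood hangs level over the deck at (247,215) with the board empty. Lowering now.

Call:
{"method": "arm_command", "body": {
  "increments": "0.9 0 1 18 0;0.9 0 1 36 0;0.9 0 1 50 0;0.9 0 1 60 0;0.9 0 1 60 0"
}}

```text
t: 35.15
tool_pos: [0.5636, 0.0355, 0.148]
orientation: [-2.641, -1.698, 0.004]
force: [-0.1, 0.1, -3.8]
opening: 0.0311
gripper_force: 45.0
```

Call:
{"method": "arm_command", "body": {
  "increments": "0.9 0 0 5 0;0.9 0 0 10 0;0.9 0 0 15 0;0.9 0 0 19 0;0.9 0 0 19 0"
}}

```text
t: 35.65
tool_pos: [0.5644, 0.0351, 0.1301]
orientation: [-2.642, -1.698, 0.001]
force: [-0.1, 0.6, -3.9]
opening: 0.0314
gripper_force: 45.0
```

Call:
{"method": "arm_command", "body": {
  "increments": "0.9 0 0 2 0;0.9 0 0 4 0;0.9 0 0 5 0;0.9 0 0 5 0"
}}

```text
t: 36.05
tool_pos: [0.5649, 0.0351, 0.1259]
orientation: [2.643, 1.698, 0.0]
force: [-0.5, 0.8, -3.1]
opening: 0.0314
gripper_force: 45.0
```

Call:
{"method": "arm_command", "body": {
  "increments": "0.9 0 0 1.5 0;0.9 0 0 3 0;0.9 0 0 3 0"
}}

```text
t: 36.35
tool_pos: [0.5653, 0.0351, 0.1256]
orientation: [2.642, 1.698, 0.002]
force: [-9.3, 0.2, 15.3]
opening: 0.0313
gripper_force: 45.0
```

Call:
{"method": "arm_command", "body": {
  "increments": "0.9 0 0 -2.5 0;0.7 0 0 -2.5 0;0.5 0 0 -2.5 0;0.3 0 0 -2.5 0;0.3 0 0 -2.5 0"
}}

```text
t: 36.85
tool_pos: [0.5649, 0.0351, 0.1254]
orientation: [2.643, 1.698, 0.0]
force: [0.4, -0.5, -0.0]
opening: 0.0508
gripper_force: 0.0
```

Call:
{"method": "arm_command", "body": {
  "increments": "0.3 0 0 0 0;0.3 0 0 -30 0;0.3 0 0 -60 0;0.3 -50 -20 -80 0;0.3 -95 -40 -80 0"
}}

```text
t: 37.35
tool_pos: [0.4949, -0.0309, 0.2081]
orientation: [2.638, 1.7, 0.006]
force: [0.2, -0.9, 0.8]
opening: 0.065
gripper_force: 0.0
```

Call:
{"method": "arm_command", "body": {
  "increments": "0.3 -90 -40 0 0;0.3 -90 -40 0 -0.15;0.3 -90 -40 0 -0.3;0.3 -90 -40 0 -0.45;0.3 -90 -40 0 -0.58"
}}

```text
t: 37.85
tool_pos: [0.4196, -0.0963, 0.2053]
orientation: [2.041, 2.388, 0.0]
force: [0.1, 0.2, -0.4]
opening: 0.065
gripper_force: 0.0
```

```bash
python3 - <<'E'
from h import *
t=robot.read_camera('top');cv2.imwrite('pics/top9.png',t)
s=robot.read_camera('side');cv2.imwrite('pics/side9.png',s)
for c in blobs(t,(0,0,0),(180,130,90),(225,176,255,206),30): print('knob',cen(c),cast('top',[cen(c)],.124),cv2.contourArea(c))
for c in blobs(t,(0,150,80),(8,255,255),(280,170,312,250),8): print('grip',cen(c),cast('top',[cen(c)],.08))
cr=lambda a,x,y,X,Y:cv2.resize(a[y:Y,x:X],(400,400),interpolation=cv2.INTER_CUBIC)
cv2.imwrite('pics/c9.png',np.hstack([cr(t,180,130,320,270),cr(s,170,160,330,320)]))
plan((508.5,-125,175,9.2),(508.5,-125,69,9.2))
E
```

```text
knob (241.2254901960784, 191.45294117647057) [[0.5622 0.0301 0.124 ]] 85.0
grip (299.7619047619047, 212.25) [[ 0.5094 -0.1368  0.08  ]]
t 38.0 pos [419.8 -95.9 205.3] yaw 8.8 open 64.8 F [-0.  -0.3  1.1] gf 0.0 q6 -0.50 tilt [ 0. -0. -1.]
  -42.3 83.2 30.3 -0.007
  0.0 0.0 106.0 -0.000
```

View pics/c9.png

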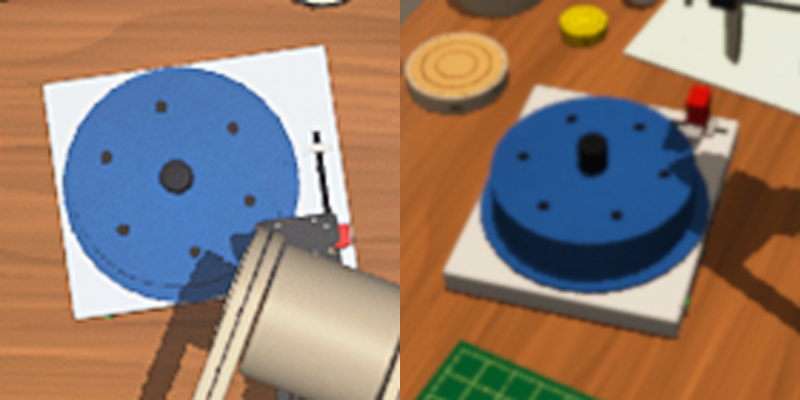

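```bash
python3 - <<'E'
from h import *
for n in '09':
    r={}
    t,s=[cv2.imread(f'pics/{v}{n}.png') for v in('top','side')]
    k=max(blobs(t,(0,0,0),(180,130,90),(225,176,255,206),30),key=cv2.contourArea)
    q=[c for c in blobs(s,(0,0,0),(180,255,45),(228,205,262,236),20)]
    A=cast('top',[cen(k)],.124)[0]
    print(n,'top knob',A,[(cen(c),cv2.boundingRect(c),cv2.contourArea(c)) for c in q])
    b=max(blobs(t,(100,100,40),(125,255,255),(185,140,312,250)),key=cv2.contourArea)
    print(' top hood',cv2.boundingRect(b)); 
    b=max(blobs(s,(100,100,20),(125,255,255),(180,180,320,300)),key=cv2.contourArea)
    print(' side hood',cv2.boundingRect(b),cen(b))
print('pred side',proj('side',[[.5632,.0355,.124],[.5622,.0301,.124],[.5622,.0301,.127]]))
E
```

```text
0 top knob [0.5632 0.0355 0.124 ] [((245.17307692307693, 222.75897435897434), (240, 215, 11, 16), 130.0)]
 top hood (200, 153, 82, 82)
 side hood (201, 201, 91, 78) (245.80359372620677, 239.3709760925841)
9 top knob [0.5622 0.0301 0.124 ] [((246.4877049180328, 221.44262295081967), (242, 214, 10, 16), 122.0)]
 top hood (202, 154, 82, 82)
 side hood (203, 199, 90, 78) (247.26806054465627, 238.01851340149213)
pred side [[246.2669 218.404 ]
 [247.5432 217.164 ]
 [247.509  216.3236]]
```

The hood sits flat: both views show the same 5 mm sideways shift, which is within its play, and no rise. Next is the lock.

Call:
{"method": "arm_command", "body": {
  "increments": "0.3 -42 83 15 -0.007;0.3 -42 83 25 -0.007;0.3 -42 83 25 -0.007;0.3 -42 83 25 -0.007",
  "grip_force": 15
}}

```text
t: 38.35
tool_pos: [0.5077, -0.1244, 0.1779]
orientation: [-2.04, -2.384, 0.003]
force: [0.3, 0.1, -0.4]
opening: 0.0648
gripper_force: 0.0
```

```bash
python3 - <<'E'
from h import *
plan((508.5,-125,69,9.2))
E
```

```text
t 38.4 pos [ 507.7 -124.4  177.9] yaw 8.9 open 64.8 F [ 0.3  0.1 -0.4] gf 0.0 q6 -0.49 tilt [-0.004  0.002 -1.   ]
  -0.7 0.7 108.9 -0.005
```

Call:
{"method": "arm_command", "body": {
  "increments": "0.3 -0.5 0.5 40 -0.005;0.3 -0.5 0.5 75 -0.005;0.3 -0.5 0.5 100 -0.005;0.5 -0.5 0.5 109 -0.005;0.7 -0.5 0.5 109 -0.005"
}}

```text
t: 38.85
tool_pos: [0.5081, -0.1248, 0.0714]
orientation: [-2.034, -2.394, 0.0]
force: [-0.6, 0.3, -0.0]
opening: 0.0534
gripper_force: 0.0
```

Call:
{"method": "arm_command", "body": {
  "increments": "0.9 0 0 0 0;0.9 0 0 0 0;0.9 0 0 0 0;0.9 0 0 0 0;0.9 0 0 0 0"
}}

```text
t: 39.35
tool_pos: [0.5095, -0.1254, 0.0723]
orientation: [2.032, 2.394, 0.001]
force: [-1.2, 0.6, 6.4]
opening: 0.0238
gripper_force: 15.0
```

Call:
{"method": "arm_command", "body": {
  "increments": "0.9 0 0 0 0;0.9 0 10 0 0;0.9 0 22 0 0;0.9 0 34 0 0;0.9 0 45 0 0"
}}

```text
t: 39.85
tool_pos: [0.5543, -0.1183, 0.0723]
orientation: [2.032, 2.394, 0.0]
force: [-1.8, -1.6, 7.6]
opening: 0.0239
gripper_force: 15.0
```

Call:
{"method": "arm_command", "body": {
  "increments": "0.9 0 8 0 0;0.9 0 16 0 0;0.9 0 23 0 0;0.9 0 29 0 0;0.9 0 30 0 0"
}}

```text
t: 40.35
tool_pos: [0.584, -0.1135, 0.0723]
orientation: [2.032, 2.394, 0.0]
force: [-2.1, -2.6, 7.9]
opening: 0.0236
gripper_force: 15.0
```

```bash
python3 - <<'E'
from h import *
plan((587.4,-112.3,69,9.2))
E
```

```text
t 40.4 pos [ 584.  -113.5   72.3] yaw 9.4 open 23.6 F [-2.1 -2.6  7.9] gf 15.0 q6 -0.44 tilt [ 0.002 -0.001 -1.   ]
  0.6 3.6 3.3 0.003
```

Sliding freely; push on to the home stop.

Call:
{"method": "arm_command", "body": {
  "increments": "0.9 0 2 0 0;0.9 0 4 0 0;0.9 0 5 0 0;0.9 0 5 0 0"
}}

```text
t: 40.75
tool_pos: [0.588, -0.1128, 0.0723]
orientation: [2.032, 2.394, -0.001]
force: [-3.3, -2.1, 8.6]
opening: 0.024
gripper_force: 15.0
```

Call:
{"method": "arm_command", "body": {
  "increments": "0.9 0 1.5 0 0;0.9 0 2.5 0 0;0.9 0 2.5 0 0"
}}

```text
t: 41.05
tool_pos: [0.5883, -0.1128, 0.0722]
orientation: [-2.031, -2.393, 0.006]
force: [-16.2, -1.9, 18.4]
opening: 0.0235
gripper_force: 15.0
```

Call:
{"method": "arm_command", "body": {
  "increments": "0.9 0 -2 0 0;0.6 0 -2 0 0;0.4 0 -2 0 0;0.3 0 -2 0 0;0.3 0 -2 0 0"
}}

```text
t: 41.55
tool_pos: [0.5881, -0.1119, 0.0708]
orientation: [-2.032, -2.395, 0.0]
force: [0.3, 0.1, 0.6]
opening: 0.0513
gripper_force: 0.0
```

Call:
{"method": "arm_command", "body": {
  "increments": "0.3 0 0 0 0;0.3 0 0 -40 0;0.3 0 0 -90 0;0.3 0 0 -130 0;0.3 -30 -40 -150 0"
}}

```text
t: 42.05
tool_pos: [0.5599, -0.1437, 0.225]
orientation: [2.023, 2.395, 0.007]
force: [0.8, -1.9, 0.5]
opening: 0.0646
gripper_force: 0.0
```

Call:
{"method": "arm_command", "body": {
  "increments": "0.3 -120 -120 0 0;0.3 -120 -120 0 0;0.3 -120 -120 0 0;0.3 -120 -120 0 0;0.3 -120 -120 0 0"
}}

```text
t: 42.55
tool_pos: [0.4556, -0.2858, 0.2198]
orientation: [2.037, 2.391, -0.001]
force: [-1.0, 0.9, 0.9]
opening: 0.0649
gripper_force: 0.0
```

```bash
python3 - <<'E'
from h import *
t=robot.read_camera('top');cv2.imwrite('pics/top10.png',t)
s=robot.read_camera('side');cv2.imwrite('pics/side10.png',s)
for c in blobs(t,(0,0,0),(180,130,90),(225,176,255,206),30): print('knob',cen(c),cast('top',[cen(c)],.124),cv2.contourArea(c))
for c in blobs(t,(0,150,80),(8,255,255),(270,165,310,215),8): print('grip',cen(c),cast('top',[cen(c)],.08))
cr=lambda a,x,y,X,Y:cv2.resize(a[y:Y,x:X],(400,400),interpolation=cv2.INTER_CUBIC)
cv2.imwrite('pics/c10.png',np.hstack([cr(t,90,60,450,420),cr(s,100,80,400,380)]))
plan()
E
```

```text
knob (241.28985507246375, 191.49896480331262) [[0.5621 0.0299 0.124 ]] 80.5
grip (292.0938271604938, 185.41975308641975) [[ 0.5867 -0.1136  0.08  ]]
t 42.6 pos [ 457.3 -283.5  219.7] yaw 9.3 open 65.3 F [0.4 0.3 1. ] gf 0.0 q6 -0.81 tilt [ 0.  0. -1.]
```

View pics/c10.png

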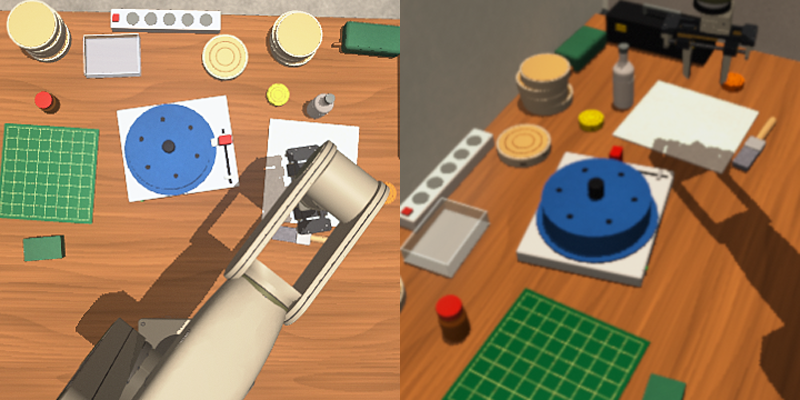

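The hood is closed, the lock is at its home stop with the grip at (292,185), and all bystanders stand where they were. Handing in.

```bash
python3 -c "
from plant import robot
print(robot.close_job())"
```

```text
the job is handed in; nothing more can be done
None
```

The job is done and handed in: all three birch slices lie flat on their own cork pads (within about 3.5 mm of centre), the hood is back down flat over them, and the lock is pushed fully home. I saw none of the other things moved.

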